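# Turn the sample carousel to the reader and start the reading

## Task

Push an arm of the sample carousel round with a fingertip until the vial with the orange cap stands squarely in front of the reader's window, over the white mark; only then press the green button on the reader fully down, and let it come up again. Do not push, grip or lift any of the vials: they ride in their cups. Leave everything else on the bench where it stands.

Things in the scene. Friction and masses are not known exactly. Their poses are not given: they have to be found in the camera images.
- carousel: four-armed turntable on a vertical axis, turns over a full turn either way (stiff, about 0.09 N m; does not coast). Origin: on the axis, at bench height. Steel hub, 20 mm radius, top at 60 mm. Aluminium arms along its own +x, +y, -x, -y: bars 12 mm wide, 30 to 50 mm above the bench, bare from 20 to 82 mm from the axis; gaps between them open down to the foot disc. Orange-capped vial on the +x arm
- spoke_mid (a point): middle of the top of the bare arm that carries the orange-capped vial, 55 mm from the axis, 50 mm above the bench. Some 1.5 N sideways here turns the carousel. Each arm ends, 100 mm from the axis, in a grey cup of 35 mm outer diameter, rim 46 mm above the bench, that holds a vial with 1.5 mm play all round
- instrument: fixed instrument. Origin: on the carousel's axis, at bench height; its +x points to the reader. Dark green foot disc under the carousel, 125 mm radius, top 16 mm above the bench, with a white radial mark towards the reader. The reader is a cream box, 70 mm (along x) by 90 by 70 mm tall; its face with the dark window is 133 mm from the axis; green button on its top
- window_spot (a point): the place in front of the reader's window, over the white mark, 100 mm from the carousel's axis and 30 mm above the bench: where the origin of the orange-capped vial belongs
- orange_vial: amber glass vial, 24 mm in diameter and 48 mm tall, with a bright orange cap (the top 14 mm); loose, standing upright in a cup of the carousel. Origin: centre of its underside, 30 mm above the bench; its yaw means nothing. The sample to be read
- blue_vial: amber glass vial, 24 mm in diameter and 48 mm tall, with a blue cap (the top 14 mm); loose, standing upright in a cup of the carousel. Origin: centre of its underside, 30 mm above the bench; its yaw means nothing
- white_vial: amber glass vial, 24 mm in diameter and 48 mm tall, with a white cap (the top 14 mm); loose, standing upright in a cup of the carousel. Origin: centre of its underside, 30 mm above the bench; its yaw means nothing
- black_vial: amber glass vial, 24 mm in diameter and 48 mm tall, with a black cap (the top 14 mm); loose, standing upright in a cup of the carousel. Origin: centre of its underside, 30 mm above the bench; its yaw means nothing
- start_button_top (a point): centre of the top of the reader's round green push button, 26 mm in diameter, pressed straight down
- start_button (a joint): travel of the green button in m: 0 up, 0.006 fully down (about 5 N); it springs back when let go
- beaker: loose glass beaker, 56 mm across, 55 mm tall, beside the instrument; origin: centre of its underside; to be left alone
- jar: loose amber jar, 48 mm across, 50 mm tall, on the other side of the instrument; origin: centre of its underside; to be left alone
- bottle: loose white bottle with red cap, 64 mm across, 150 mm tall; origin: centre of its underside; to be left alone
- carton: loose cardboard carton, 90 x 140 x 50 mm; origin: centre of its underside; to be left alone
- screwdriver: loose screwdriver lying along its x axis; to be left alone

How it is judged (in metres and radians):
On the way, in this order (a step that is already met when the one before it is completed fails the run):
1. the orange-capped vial has been brought in front of the window and stands still there (horizontal distance between orange_vial and window_spot below 0.008 m and angular speed of carousel below 0.1 rad/s), for 0.3 s.
2. then the green button is pressed down (horizontal distance between orange_vial and window_spot below 0.008 m and value of joint start_button above 0.0045 m), for 0.1 s.
At the end, for the whole second after the job is handed in: the orange-capped vial stands within 8 mm of the place in front of the window, the carousel is still, the button has been pressed (at least 4.5 mm) and is up again (less than 2 mm), all four vials stand upright in their cups, and the other loose things are within 15 mm of where they were (all of step 1 and value of joint start_button below 0.002 m and height (world z) of each of orange_vial, blue_vial, white_vial, black_vial below 0.036 m and angle between each of orange_vial, blue_vial, white_vial, black_vial's own z axis and vertical below 0.3 rad and horizontal distance between each of orange_vial, blue_vial, white_vial, black_vial and carousel below 0.11 m and distance of each of beaker, jar, bottle, carton, screwdriver from where it was at the start of the episode below 0.015 m); the robot touches nothing.
It fails at once if a vial is lifted out of its cup or tipped (height (world z) of any of orange_vial, blue_vial, white_vial, black_vial above 0.042 m or angle between any of orange_vial, blue_vial, white_vial, black_vial's own z axis and vertical above 0.4 rad).
It fails at once if a vial is pushed or gripped by the robot (more than 1.5 N) (contact force between any of the fingers, the arm and orange_vial above 1.5 N or contact force between any of the fingers, the arm and blue_vial above 1.5 N or contact force between any of the fingers, the arm and white_vial above 1.5 N or contact force between any of the fingers, the arm and black_vial above 1.5 N).
It fails at once if the button is pressed (more than 3 mm) while the orange-capped vial is more than 8 mm from the place in front of the window (value of joint start_button above 0.003 m and horizontal distance between orange_vial and window_spot above 0.008 m).
It fails at once if another thing on the bench is moved by more than 15 mm (distance of any of beaker, jar, bottle, carton, screwdriver from where it was at the start of the episode above 0.015 m).
It also fails if it takes over 54 s, if anything falls off the work surface, if the arm or the gripper's body presses on something with over 40 N, if the wrist force passes 120 N, or if a joint passes its speed limit or range.

## Robot

A 7-joint arm with a two-finger parallel gripper is mounted at the origin on the work surface. World frame = base frame: x ahead of the robot, y to its left, z up, the work surface at z = 0. Lengths are in mm, angles in rad, forces in N, time in s.
With the tool pointing down it reaches from about 350 to 900 mm from the base axis. Payload 7.2 kg.
Tool frame: the origin (TCP) lies midway between the tips of the shut fingers; the grasp point (between the pads) lies 19 mm behind it; z points along the fingers, y is the line along which they close (so a half turn about z gives the same grasp; the last joint's range is limited). The gripper opens to 85 mm and grips with 20 to 120 N. Pads are 22 mm wide; open, the fingers measure 114 mm over their backs; the gripper's body (76 mm by 85 mm) begins 54 mm behind the grasp point. The pads swing forward as they close: fully open they stand 13 mm farther back than shut.
Start: joints at [-1.191, 0.411, -0.013, 1.596, 0.006, 1.134, -0.082], TCP at [270.624, 563.375, 231.297] pointing down, gripper open.
Joint ranges: [-2.95, 2.95], [-0.29, 1.99], [-1.47, 1.44], [0.14, 2.54], [-1.03, 4.17], [0.13, 1.85], [-2.86, 2.86]. Speed limits (rad/s): [2.39, 2.39, 3.01, 3.01, 3.14, 3.14, 3.14].

## Interface

Orientations are given as a unit quaternion [x, y, z, w].
In Python, from workcell import status, eyes, finish_job gives the robot as it stands.
- The arm moves only by the tool jog_arm, never from a script. Its argument "steps" is a list of rows, each a list of 2 entries, a list of its own where there are three numbers: the shift along the world's x, y, z as a fraction of full scale, then the turn, a rotation vector about the world's x, y, z as a fraction of full scale. A call has 1 to 12 rows; each row is the pose to reach, as a shift and turn from the pose commanded when the call began; what a row does not reach only later rows make up. Full scale, the value 1, is 0.08 m for a shift and 90 degrees for a turn. A row lasts 1/12 s, in which the tool goes at most 41.7 mm and 7.16 degrees, less where a joint would pass 70% of its speed; a pose out of reach is approached as far as the arm can. A call with a number of a shift or a turn outside -1 to 1 is refused whole. A call with a gripper value outside its range is refused whole. "gripper" is the opening, from 0 (shut) to 1 (fully open), set as the call begins (left out, the last holds). The fingers move at their own pace and stop on an object; "grip_force" is the grip in N (left out, the last holds). Time passes only in rows, so rows that repeat a pose let the fingers close. It gives the time, the measured TCP pose, the force, the opening and the grip force at its end, in the units of the state.
- status.get_state(): the state, without advancing time (a new reading comes with each control period).
- eyes.snapshot(name): name is "side" or "top" or "wrist"; returns the picture (480x640x3 uint8, red, green, blue); there is no depth.
- eyes.camera_info(name): a dict with "vertical_fov" (degrees; the focal length in pixels is half the picture's height over the tangent of half this angle, whatever the lens; pixels are square), "cx", "cy" (the principal point, pixels), "R" (3x3) and "t" (3): a world point X has camera coordinates R X + t. Camera axes: x right, y down, z forward; pixel columns grow to the right and rows downward; lengths in mm; the calibration is good to about 2 mm. A picture is of the moment at which its call begins: read the wrist's pose just before it. camera_info takes no time and is no camera call; for the wrist camera it gives the pose at the moment of the call.
- finish_job(): hands the job in; it is judged then, once.
The state is a dict: "time_s": time; "joint_pos": joint angles; "qvel": joint speeds; "tau": joint torques, N m; "tool_pos": TCP position; "orientation": TCP orientation; "wrist_force": force on the tool from outside, world axes, zero at the start; "torque": the same for the moment, N m; "finger_gap": finger opening in mm; "finger_force": force on a finger pad.
Only numpy, scipy, OpenCV 4.12 (cv2) and the standard library are available. Lean on these libraries where they do the work, as an engineer would, in place of code of your own. Each camera call takes 0.05 s, during which the arm holds its last target. There are 200 camera calls.

## Working session

There is one attempt and no reset: what is moved stays moved. The work goes in short steps, Python scripts to look and compute and a tool call to move; the robot and the scene stay as the last step left them, time stands still between calls to the robot, and variables do not carry over. Pictures are saved under pics/ and viewed, at most 10 in all, crops included, and the job is handed in when it is done.

Besides the shell and the picture viewer there is one more tool, called after "Call:" as name([rows], argument=value, ...), one row to a line, values as JSON. jog_arm: Moves the arm, as the interface text tells. Shift numbers are shares of 0.08 m and turn numbers shares of 90 degrees, none past 1 either way. Its arguments: {"type":"object","properties":{"steps":{"type":"array","items":{"type":"array"}},"gripper":{"type":"number"},"grip_force":{"type":"number"}},"required":["steps"]}

```bash
mkdir -p pics; ls; python3 - <<'E'
from workcell import status, eyes
import cv2,json
s=status.get_state();print(s)
for n in("top","side"):
    im=eyes.snapshot(n);cv2.imwrite(f"pics/{n}0.png",im[:,:,::-1]);i=eyes.camera_info(n);print(n,i)
E
```

```text
pics
{'time_s': 0.0, 'joint_pos': array([-1.1911616 ,  0.41191805, -0.01267567,  1.59706397,  0.00558721,
        1.13429331, -0.08216972]), 'qvel': array([ 1.66545837e-03, -6.69624045e-04, -1.72636460e-03,  3.55021359e-05,
       -1.29954724e-03,  7.66023876e-04,  8.74369942e-04]), 'tau': array([-8.95897620e-05, -6.00628853e+01,  6.81951586e-01, -2.99404263e+01,
        1.38718175e-02,  1.08820407e-02, -7.35223125e-06]), 'tool_pos': array([270.46966568, 562.88584623, 230.43379725]), 'orientation': array([ 2.22042876e-01,  9.75036555e-01, -8.14241035e-04, -1.23961230e-04]), 'wrist_force': array([-0.32311832, -0.03080982, -0.25037137]), 'torque': array([ 0.00988628, -0.02219813, -0.02518951]), 'finger_force': 0.0, 'finger_gap': 85.12422025409914}
top {'vertical_fov': 55.92859127084538, 'cx': 318.0239525825913, 'cy': 236.3556552667284, 'R': array([[ 0.00778232, -0.9997073 ,  0.0229075 ],
       [-0.98972092, -0.01097193, -0.14259076],
       [ 0.14280036, -0.02156235, -0.98951661]]), 't': array([ -18.1136292 ,  551.85652274, 1258.36051753])}
side {'vertical_fov': 49.9187132424615, 'cx': 322.96198940616404, 'cy': 234.52861825822566, 'R': array([[ 0.89035025, -0.45505242, -0.01427352],
       [-0.27569823, -0.51394841, -0.81230999],
       [ 0.36230777,  0.72717558, -0.58305124]]), 't': array([-498.34227184,  229.11805493, 1156.74731877])}
```

View pics/top0.png

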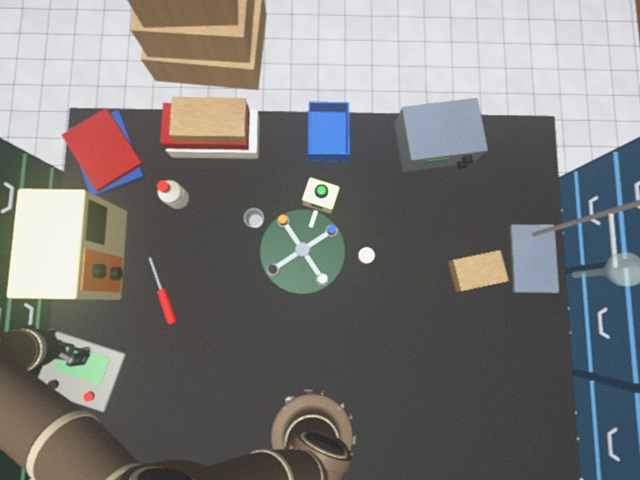

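View pics/side0.png

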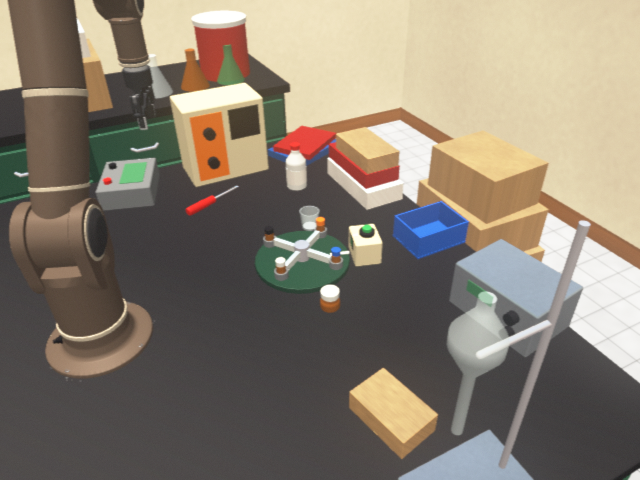

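The top view shows the hub at about (302,250), with caps orange (283,219), blue (332,230), white (322,279) and black (272,269). The button is at (321,190) and the mark at (314,218). In the side view, orange is at (320,224), blue (336,254), and the button (367,231). Next I'll measure from both views.

```bash
cat > h.py <<'E'
import numpy as np,cv2
from workcell import status,eyes
def K(i):
    return 240/np.tan(np.radians(i["vertical_fov"]/2))
def ray(i,p):
    R=np.array(i["R"]);d=R.T@np.array([(p[0]-i["cx"])/K(i),(p[1]-i["cy"])/K(i),1]);return -R.T@np.array(i["t"]),d/np.linalg.norm(d)
def plane(i,p,z):
    c,d=ray(i,p);return c+d*(z-c[2])/d[2]
def tri(a,b):
    (c,d),(e,f)=a,b;s=np.linalg.lstsq(np.c_[d,-f],e-c,rcond=None)[0];P=c+s[0]*d;Q=e+s[1]*f
    return (P+Q)/2,np.linalg.norm(P-Q)
HSV=dict(orange=((8,170,120),(18,255,255)),blue=((100,150,80),(125,255,255)),green=((50,150,60),(75,255,255)))
def blob(im,name,near,r=25):
    h=cv2.cvtColor(im,cv2.COLOR_RGB2HSV);m=cv2.inRange(h,*map(np.array,HSV[name]));w=np.zeros_like(m);cv2.circle(w,near,r,255,-1);m&=w
    n,l,s,c=cv2.connectedComponentsWithStats(m)
    if n<2:return None
    k=1+np.argmax(s[1:,4]);return c[k],s[k]
E
python3 - <<'E'
from h import *
I={n:eyes.camera_info(n) for n in("top","side")}
im={n:cv2.imread(f"pics/{n}0.png")[:,:,::-1].copy() for n in I}
near=dict(orange=((283,219),(320,224)),blue=((332,230),(336,254)),green=((321,190),(367,231)))
for k,(a,b) in near.items():
    A=blob(im["top"],k,a,12);B=blob(im["side"],k,b,12);print(k,A,B)
    if A and B: print(tri(ray(I["top"],A[0]),ray(I["side"],B[0])))
h=cv2.cvtColor(im["top"],cv2.COLOR_RGB2HSV);print(h[285,290],h[250,302],h[240,273])
m=cv2.inRange(h,(55,60,30),(90,255,120));w=np.zeros_like(m);cv2.circle(w,(302,251),52,255,-1);m&=w
c=np.vstack([x for x in cv2.findContours(m,0,2)[0] if len(x)>30]);hu=cv2.convexHull(c);
P=np.array([plane(I["top"],q[0],16)[:2] for q in hu]);A=np.c_[2*P,np.ones(len(P))];s=np.linalg.lstsq(A,(P**2).sum(1),rcond=None)[0];print("disc",s[:2],np.sqrt(s[2]+s[:2]@s[:2]))
for n,z,p in(("hub",60,(302,250)),("mark",16,(314,218)),("orange",78,(283,219)),("blue",78,(332,230)),("white",78,(322,279)),("black",78,(272,269)),("button",75,(321,190)),("beaker",55,(253,217)),("jar",50,(366,255)),("bottle",150,(163,185))):print(n,plane(I["top"],p,z))
b=[cv2.resize(im["top"][150:310,220:420],None,fx=4,fy=4,interpolation=cv2.INTER_CUBIC)[:600]]
cv2.imwrite("pics/c.png",b[0][:,:,::-1])
E
```

```text
orange (array([285., 222.]), array([285, 222,   1,   1,   1], dtype=int32)) (array([320.55319149, 221.82978723]), array([317, 217,   8,  10,  47], dtype=int32))
(array([590.35906835,  79.61318668,  72.4869165 ]), np.float64(7.143503815025217))
blue (array([331.75675676, 228.56756757]), array([329, 225,   6,   8,  37], dtype=int32)) (array([335.46875 , 250.546875]), array([331, 247,  10,   9,  64], dtype=int32))
(array([569.96484529, -50.64184118,  71.5177777 ]), np.float64(0.02267192243190173))
green None (array([366.52173913, 227.60869565]), array([363, 226,   8,   4,  23], dtype=int32))
[ 70  56 147] [108  23 224] [ 68  63 138]Traceback (most recent call last):
  File "<stdin>", line 10, in <module>
    return _nx.concatenate(arrs, 0, dtype=dtype, casting=casting)
           ~~~~~~~~~~~~~~~^^^^^^^^^^^^^^^^^^^^^^^^^^^^^^^^^^^^^^^
ValueError: need at least one array to concatenate
```

```bash
cat > m.py <<'E'
from h import *
HSV.update(orange=((8,120,110),(24,255,255)),green=((45,120,50),(80,255,255)))
I={n:eyes.camera_info(n) for n in("top","side")}
im={n:cv2.imread(f"pics/{n}0.png")[:,:,::-1].copy() for n in I}
near=dict(orange=((283,219),(320,222)),blue=((332,230),(336,251)),green=((321,190),(367,229)))
for k,(a,b) in near.items():
    A=blob(im["top"],k,a,11);B=blob(im["side"],k,b,9);print(k,A,B)
    if A and B: print(tri(ray(I["top"],A[0]),ray(I["side"],B[0])))
h=cv2.cvtColor(im["top"],cv2.COLOR_RGB2HSV);print(h[285,300],h[300,302],h[190,321],h[188:194,283-4:288,0][0])
m=cv2.inRange(h,(58,35,40),(90,255,180));w=np.zeros_like(m);cv2.circle(w,(302,251),48,255,-1);m&=w
c=np.vstack([x for x in cv2.findContours(m,0,2)[0] if len(x)>20]);hu=cv2.convexHull(c);
P=np.array([plane(I["top"],q[0],16)[:2] for q in hu]);A=np.c_[2*P,np.ones(len(P))];s=np.linalg.lstsq(A,(P**2).sum(1),rcond=None)[0];print("disc",s[:2],np.sqrt(s[2]+s[:2]@s[:2]))
for n,z,p in(("hub",60,(302,250)),("mark",16,(314,218)),("orange",78,(283,219)),("blue",78,(332,230)),("white",78,(322,279)),("black",78,(272,269)),("button",75,(321,190)),("beaker",55,(253,217)),("jar",50,(366,255)),("bottle",150,(163,185))):print(n,plane(I["top"],p,z))
b=cv2.resize(im["top"][165:305,230:390],None,fx=4,fy=4,interpolation=cv2.INTER_CUBIC)
cv2.imwrite("pics/c.png",b[:,:,::-1])
E
python3 m.py
```

```text
orange (array([282.29230769, 218.8       ]), array([278, 214,   9,  10,  65], dtype=int32)) (array([320.25      , 222.94444444]), array([316, 216,   9,  15, 108], dtype=int32))
(array([598.01837933,  89.23131362,  61.42091893]), np.float64(0.0034397868502984985))
blue (array([331.75675676, 228.56756757]), array([329, 225,   6,   8,  37], dtype=int32)) (array([335.46875 , 250.546875]), array([331, 247,  10,   9,  64], dtype=int32))
(array([569.96484529, -50.64184118,  71.5177777 ]), np.float64(0.02267192243190173))
green (array([321.05263158, 189.50877193]), array([317, 186,   9,   9,  57], dtype=int32)) (array([366.52727273, 228.43636364]), array([362, 225,  10,   8,  55], dtype=int32))
(array([678.72867405, -19.31305661,  83.51601266]), np.float64(0.7257127535080328))
[ 69  58 154] [ 0  0 76] [ 66 122 236] [ 30 150  80  30  12   0  30  30  60]
disc [512.65544491  32.47183372] 124.98527115520233
hub [509.82173653  32.29441683  60.        ]
mark [609.84658637  -1.1656544   16.        ]
orange [594.43456303  86.27170092  78.        ]
blue [564.85644381 -50.99190522  78.        ]
white [428.15563025 -23.93318756  78.        ]
black [454.35059754 113.85477493  78.        ]
button [679.78980235 -19.54850652  75.        ]
beaker [603.39794636 172.92630285  55.        ]
jar [ 498.56220689 -149.32738674   50.        ]
bottle [668.90644541 401.06901602 150.        ]
```

View pics/c.png

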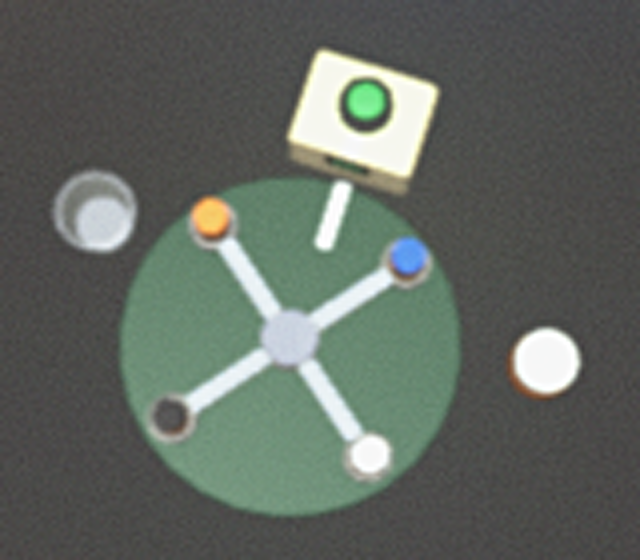

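The detail crop puts orange at crop pixel (212,217), i.e. 33° from the axis, and the mark at about −18°, so it needs about −51°. The axis is at about (512,32), and the disc radius fits the given 125 mm. I'll move towards the wedge behind the orange arm.

Call:
jog_arm([
  [[0.28,-0.5,0],[0,0,-0.08]],
  [[0.57,-1,0],[0,0,-0.15]],
  [[0.57,-1,0],[0,0,-0.22]],
  [[0.57,-1,0],[0,0,-0.22]],
], gripper=0)

```text
time_s: 0.43
tool_pos: [319.2, 479.6, 231.3]
orientation: [0.392, 0.92, -0.001, 0.001]
wrist_force: [0.8, 0.9, 0.3]
finger_gap: 38.7
finger_force: 0.0
```

Call:
jog_arm([
  [[0.28,-0.5,0],[0,0,-0.08]],
  [[0.57,-1,0],[0,0,-0.15]],
  [[0.57,-1,0],[0,0,-0.22]],
  [[0.57,-1,0],[0,0,-0.22]],
])

```text
time_s: 0.77
tool_pos: [363.9, 400.4, 231.3]
orientation: [0.543, 0.84, -0.0, 0.001]
wrist_force: [0.5, 0.4, -0.1]
finger_gap: 0.1
finger_force: 0.0
```

Call:
jog_arm([
  [[0.28,-0.5,0],[0,0,-0.08]],
  [[0.57,-1,0],[0,0,-0.15]],
  [[0.57,-1,0],[0,0,-0.22]],
  [[0.57,-1,0],[0,0,-0.22]],
])

```text
time_s: 1.1
tool_pos: [408.9, 321.1, 231.3]
orientation: [0.678, 0.735, -0.0, 0.0]
wrist_force: [0.0, 0.0, 0.1]
finger_gap: 0.1
finger_force: 0.0
```

Call:
jog_arm([
  [[0.28,-0.5,0],[0,0,-0.08]],
  [[0.57,-1,0],[0,0,-0.15]],
  [[0.57,-1,0],[0,0,-0.22]],
  [[0.57,-1,0],[0,0,-0.22]],
])

```text
time_s: 1.43
tool_pos: [454.2, 241.8, 231.3]
orientation: [0.794, 0.608, 0.0, 0.0]
wrist_force: [-0.8, 0.3, 0.2]
finger_gap: -0.0
finger_force: 0.0
```

Call:
jog_arm([
  [[0.28,-0.5,0],[0,0,-0.08]],
  [[0.57,-1,0],[0,0,-0.15]],
  [[0.57,-1,0],[0,0,-0.22]],
  [[0.57,-1,0],[0,0,-0.22]],
  [[0.57,-1,0],[0,0,-0.22]],
])

```text
time_s: 1.85
tool_pos: [498.2, 165.5, 230.9]
orientation: [0.884, 0.468, -0.0, -0.0]
wrist_force: [0.0, 0.4, -0.1]
finger_gap: 0.0
finger_force: 0.0
```

```bash
python3 - <<'E'
from h import *
s=status.get_state();i=eyes.camera_info("wrist");im=eyes.snapshot("wrist")
cv2.imwrite("pics/w1.png",im[:,:,::-1]);np.save("w1.npy",i,allow_pickle=True)
R=np.array(i["R"]);print(s["tool_pos"],s["joint_pos"],-R.T@i["t"],R,i["vertical_fov"],i["cx"],i["cy"])
E
```

```text
[498.20831766 165.46963186 230.93815407] [-0.8063204   0.25054074  0.47741583  1.86296933 -0.13171941  1.05932538
 -0.87359192] [537.28175209 222.2433227  373.54416305] [[ 0.82726219 -0.56181442 -0.00135511]
 [-0.54036208 -0.79632954  0.27178685]
 [-0.15377289 -0.22410674 -0.96235652]] 63.06724737959981 318.9523605459102 238.79871799732229
```

View pics/w1.png

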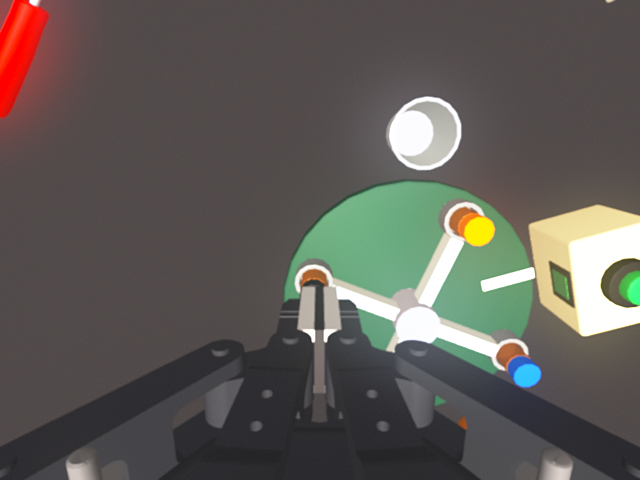

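The wrist view shows the hub top at (418,323), the orange cap (479,231), the mark running from (483,286) to (533,272), the blue cap (525,373) and the button (636,288). I'll cast these onto planes.

```bash
python3 - <<'E'
from h import *
i=np.load("w1.npy",allow_pickle=True).item()
im=cv2.imread("pics/w1.png")[:,:,::-1].copy();I=eyes.camera_info("top")
p={}
for n,z,q in(("hub",60,(418,323)),("mk1",16,(483,286)),("mk2",16,(533.5,272)),("orange",78,(479,231)),("blue",78,(525,373)),("rimO",46,(464,220)),("rimBlk",46,(314,279)),("rimBlu",46,(511,355))):p[n]=plane(i,q,z);print(n,p[n])
for n,a in(("hub",(302,250)),("orange",(282.3,218.8)),("blue",(331.8,229.3)),("button",(321.1,189.5))):
    b=dict(hub=(418,323),orange=(479,231),blue=(525,373),button=(636,288))[n];print("tri",n,tri(ray(I,a),ray(i,b)))
# mark by mask
h=cv2.cvtColor(im,cv2.COLOR_RGB2HSV);m=cv2.inRange(h,(0,0,190),(180,60,255));w=np.zeros_like(m);w[262:296,478:537]=255;m&=w
v,u=np.nonzero(m);P=np.array([plane(i,q,16)[:2] for q in zip(u,v)]);
vx,vy,x,y=cv2.fitLine(P.astype(np.float32),2,0,.01,.01).ravel();print("mark",len(P),P.mean(0),np.degrees(np.arctan2(vy,vx)))
# disc circle
g=cv2.inRange(h,(55,70,40),(85,255,200));w=np.zeros_like(g);w[175:300,283:470]=255;g&=w
c=max(cv2.findContours(g,0,1)[0],key=cv2.contourArea)[:,0];
c=cv2.convexHull(c)[:,0];P=np.array([plane(i,q,16)[:2] for q in c if 182<q[0]*0+q[1]<280 and q[0]<440 and q[0]>290]);A=np.c_[2*P,np.ones(len(P))];s=np.linalg.lstsq(A,(P**2).sum(1),rcond=None)[0];print("disc",len(P),s[:2],np.sqrt(s[2]+s[:2]@s[:2]))
E
```

```text
hub [516.26457092  35.74811245  60.        ]
mk1 [586.48064109   8.57456587  16.        ]
mk2 [633.94489667  -5.92298768  16.        ]
orange [596.95402523  88.52472388  78.        ]
blue [570.11297493 -47.30298009  78.        ]
rimO [597.35304765  89.94710831  46.        ]
rimBlk [460.23797286 117.48784275  46.        ]
rimBlu [571.39307498 -51.19844827  46.        ]
tri hub (array([513.26004372,  31.68141679,  51.66622132]), np.float64(5.167806825108159))
tri orange (array([596.07338572,  88.31541502,  77.43714272]), np.float64(1.950739396534232))
tri blue (array([569.03646846, -50.74175414,  73.88788457]), np.float64(3.0568702143055857))
tri button (array([677.72808926, -19.80862693,  84.96345633]), np.float64(2.0331319558842433))
mark 668 [609.54709219   1.65675451] -17.431332
disc 16 [515.0922427  38.6475904] 119.7343109458382
```

Axis is about (513.5,33), the window spot about (609,2.5), and the instrument faces −17.5°. Orange is at 34°. I'll move over the wedge and go down.

Call:
jog_arm([
  [[0.26,-0.45,0],[0,0,-0.08]],
  [[0.525,-0.9,0],[0,0,-0.16]],
  [[0.525,-0.9,0],[0,0,-0.24]],
  [[0.525,-0.9,0],[0,0,-0.25]],
  [[0.525,-0.9,0],[0,0,-0.25]],
  [[0.525,-0.9,0],[0,0,-0.25]],
])

```text
time_s: 2.4
tool_pos: [539.8, 94.2, 230.9]
orientation: [0.958, 0.287, -0.0, -0.001]
wrist_force: [-0.0, -0.6, 0.6]
finger_gap: 0.4
finger_force: 0.0
```

Call:
jog_arm([
  [[0,0,-0.33],[0,0,0]],
  [[0,0,-0.66],[0,0,0]],
  [[0,0,-1],[0,0,0]],
  [[0,0,-1],[0,0,0]],
  [[0,0,-1],[0,0,0]],
])

```text
time_s: 2.82
tool_pos: [539.4, 92.8, 150.6]
orientation: [0.958, 0.285, -0.001, -0.0]
wrist_force: [0.3, 0.4, 0.7]
finger_gap: 0.1
finger_force: 0.0
```

```bash
python3 - <<'E'
from h import *
print(status.get_state()["tool_pos"])
im=eyes.snapshot("wrist");i=eyes.camera_info("wrist");cv2.imwrite("pics/w2.png",im[:,:,::-1]);np.save("w2.npy",i,allow_pickle=True)
E
```

```text
[539.39211254  92.77779234 150.64943499]
```

View pics/w2.png

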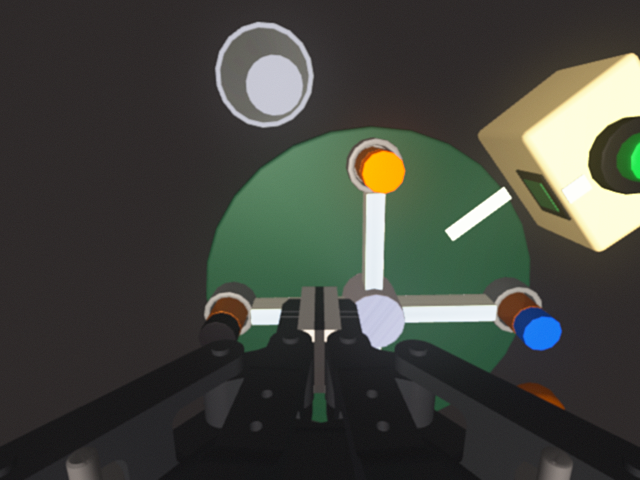

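The view shows the orange arm running vertically at x≈375, the fingertip at (320,290) in the wedge, and the black vial clear at (222,325). I'll go down the rest of the way and then start the push.

Call:
jog_arm([
  [[0,0,-0.3],[0,0,0]],
  [[0,0,-0.6],[0,0,0]],
  [[0,0,-0.8],[0,0,0]],
  [[0,0,-0.8],[0,0,0]],
])

```text
time_s: 3.2
tool_pos: [539.9, 92.1, 86.4]
orientation: [0.959, 0.284, -0.001, -0.0]
wrist_force: [-1.7, -0.7, 0.1]
finger_gap: -0.1
finger_force: 0.0
```

Call:
jog_arm([
  [[0,0,-0.2],[0,0,0]],
  [[0,0,-0.4],[0,0,0]],
  [[0,0,-0.62],[0,0,0]],
  [[0,0,-0.62],[0,0,0]],
  [[0,0,-0.62],[0,0,0]],
])

```text
time_s: 3.62
tool_pos: [541.4, 91.8, 39.1]
orientation: [0.959, 0.283, 0.0, -0.0]
wrist_force: [0.3, 0.3, 0.6]
finger_gap: 0.4
finger_force: 0.0
```

Call:
jog_arm([
  [[0.05,-0.09,0],[0,0,0]],
  [[0.1,-0.17,0],[0,0,0]],
  [[0.14,-0.215,0],[0,0,-0.05]],
  [[0.185,-0.26,0],[0,0,-0.1]],
  [[0.225,-0.3,0],[0,0,-0.155]],
  [[0.258,-0.35,0],[0,0,-0.21]],
  [[0.287,-0.4,0],[0,0,-0.26]],
  [[0.312,-0.452,0],[0,0,-0.31]],
  [[0.333,-0.508,0],[0,0,-0.36]],
  [[0.35,-0.565,0],[0,0,-0.415]],
  [[0.362,-0.62,0],[0,0,-0.465]],
  [[0.362,-0.62,0],[0,0,-0.465]],
])

```text
time_s: 4.62
tool_pos: [571.0, 40.5, 39.2]
orientation: [0.997, -0.081, 0.001, -0.0]
wrist_force: [0.2, 0.9, 0.5]
finger_gap: -0.2
finger_force: 0.3
```

```bash
cat > look.py <<'E'
from h import *
import sys
C=np.array([513.5,33]);W=np.array([608.9,2.9])
HSV.update(orange=((8,120,110),(24,255,255)))
for n in("wrist","top"):
    i=eyes.camera_info(n);im=eyes.snapshot(n);cv2.imwrite(f"pics/{n}{sys.argv[1]}.png",im[:,:,::-1])
    q=blob(im,"orange",*(((320,240),400) if n=="wrist" else ((300,215),30)))
    if q:
        P=plane(i,q[0],75)[:2];print(n,q,P,np.degrees(np.arctan2(*(P-C)[::-1])),np.hypot(*(P-C)))
print(status.get_state()["tool_pos"])
E
python3 look.py 3
```

```text
wrist (array([393.4882133 , 213.69159486]), array([ 348,  169,   92,   91, 6151], dtype=int32)) [613.14632169  12.53203658] -11.60745447033643 101.72672683829599
[570.35821044  41.21001126  38.56377127]
```

View pics/wrist3.png

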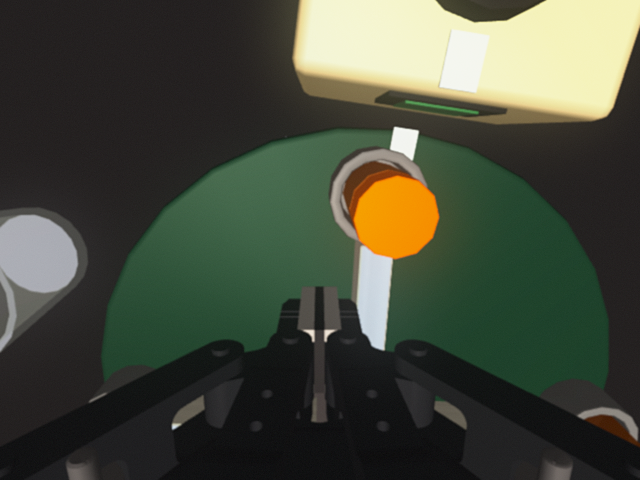

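The wrist view shows the cap at (393,214), the cup rim about (378,195), and the mark's end about (405,132), slightly clockwise of the cup. I'll measure the remaining angle in this one view.

```bash
python3 - <<'E'
from h import *
i=eyes.camera_info("wrist")
C=np.array([513.5,33])
for n,q,z in(("mark outer end",(405,129),16),("window mid",(441,104),45),("rim",(379,196),46),("cap",(396,216),78),("arm",(375,290),50),("winL",(376,98),48),("winR",(506,108),48),("edgeL",(303,94),10),("edgeR",(605,117),10)):
    P=plane(i,q,z)[:2];print(n,P,np.degrees(np.arctan2(*(P-C)[::-1])),np.hypot(*(P-C)))
E
```

```text
mark outer end [633.00595603  -4.02096943] -17.212116816139744 125.10885541400069
window mid [640.05217729 -10.45195613] -18.95001666388789 133.80405848750212
rim [612.97559449  13.35200897] -11.173001661243207 101.39742328819962
cap [612.89021488  13.49996518] -11.100249750183426 101.28507378551771
arm [579.85298362  19.17465137] -11.76978715416152 67.77801044815679
winL [645.07017229  10.96309245] -9.508307569971793 133.40290675964252
winR [635.5451643  -30.23986699] -27.391733678094855 137.45654915646546
edgeL [653.13783958  34.91962629] 0.7876056907379335 139.6510336833004
edgeR [624.71751639 -88.38018454] -47.50177836447474 164.62832426367737
```

Remaining about −6.5°.

Call:
jog_arm([
  [[0.004,-0.027,0],[0,0,-0.024]],
  [[0.006,-0.054,0],[0,0,-0.048]],
  [[0.007,-0.081,0],[0,0,-0.072]],
  [[0.007,-0.081,0],[0,0,-0.072]],
  [[0.007,-0.081,0],[0,0,-0.072]],
  [[0.007,-0.081,0],[0,0,-0.072]],
])

```text
time_s: 5.22
tool_pos: [570.4, 35.5, 37.9]
orientation: [0.991, -0.134, 0.0, -0.0]
wrist_force: [1.0, 0.3, -0.0]
finger_gap: 0.0
finger_force: 0.6
```

```bash
python3 look.py 4
```

```text
wrist (array([394.05458861, 210.13797468]), array([ 348,  165,   93,   92, 6320], dtype=int32)) [610.7343553    3.03186606] -17.12957013047642 101.74777099989372
[570.32385855  35.5063275   37.84336575]
```

View pics/wrist4.png

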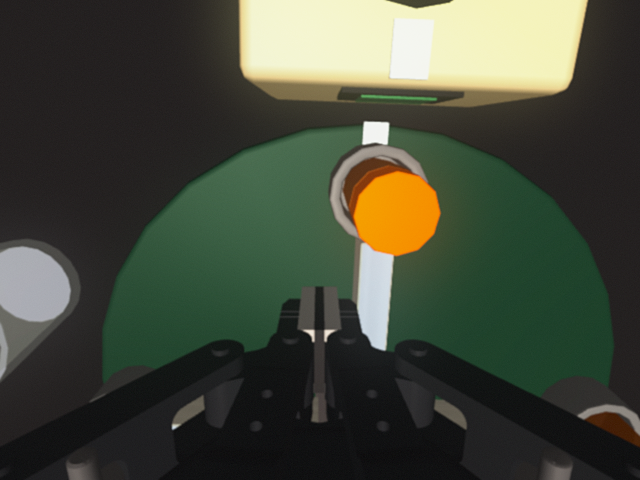

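The cap is at −17.1° and the mark's end is centred at (376,130), in line with the cup at (379,193), so it is aligned. Next I back off the arm, rise, and cross to the button.

Call:
jog_arm([
  [[0.03,0.09,0],[0,0,0]],
  [[0.06,0.18,0],[0,0,0]],
  [[0.06,0.18,0.02],[0,0,0]],
  [[0.06,0.18,0.33],[0,0,0]],
  [[0.06,0.18,0.66],[0,0,0]],
  [[0.06,0.18,1],[0,0,0]],
  [[0.06,0.18,1],[0,0,0]],
  [[0.06,0.18,1],[0,0,0]],
])

```text
time_s: 5.98
tool_pos: [575.8, 50.1, 119.0]
orientation: [0.991, -0.134, 0.001, -0.001]
wrist_force: [-0.2, -0.5, -0.3]
finger_gap: 0.1
finger_force: 0.0
```

Call:
jog_arm([
  [[0,0,0.35],[0,0,0]],
  [[0.3,-0.2,0.35],[0,0,0]],
  [[0.64,-0.43,0.35],[0,0,0]],
  [[0.64,-0.43,0.35],[0,0,0]],
  [[0.64,-0.43,0.35],[0,0,0]],
])

```text
time_s: 6.4
tool_pos: [626.3, 13.8, 144.4]
orientation: [0.991, -0.136, -0.001, 0.001]
wrist_force: [-0.2, 0.1, -1.0]
finger_gap: -0.0
finger_force: 0.0
```

```bash
python3 - <<'E'
from h import *
HSV.update(green=((45,120,50),(80,255,255)),orange=((8,120,110),(24,255,255)))
i=eyes.camera_info("wrist");im=eyes.snapshot("wrist");cv2.imwrite("pics/w5.png",im[:,:,::-1])
print(status.get_state()["tool_pos"])
g=blob(im,"green",(400,100),330);print(g)
t=eyes.camera_info("top")
if g: print(plane(i,g[0],84),tri(ray(i,g[0]),ray(t,(321.05,189.5))))
E
```

```text
[625.39753378  14.87066635 144.18388671]
(array([450.55694693, 320.94414629]), array([ 381,  264,  110,  106, 5031], dtype=int32))
[569.96271533 -48.97175813  84.        ] (array([647.30550955, -18.35341632, 212.17584708]), np.float64(5.107015893775193))
```

View pics/w5.png

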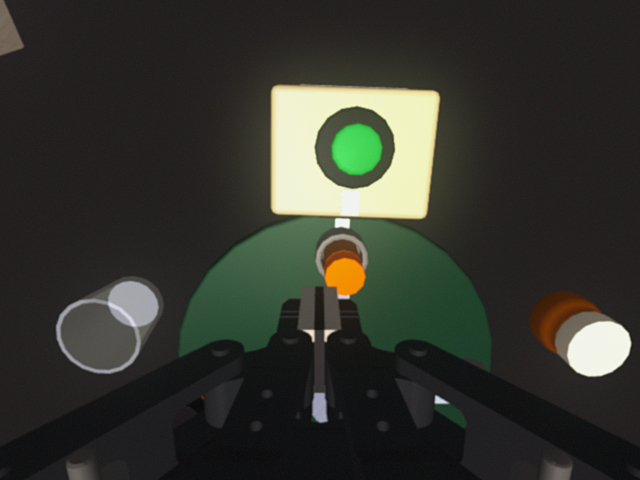

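The button is at (357,149), and the cup at (341,256) lines up with the mark at (342,222). The mask had picked the disc, so I'll redo the measurement with the right pixel.

```bash
python3 - <<'E'
from h import *
i=eyes.camera_info("wrist");t=eyes.camera_info("top")
for z in(80,84):print(plane(i,(357,149.5),z),plane(t,(321.05,189.5),z))
print(tri(ray(i,(357,149.5)),ray(t,(321.05,189.5))),status.get_state()["tool_pos"])
for q in((272,212),(428,217),(272,88),(439,93)):print(plane(i,q,70))
E
```

```text
[676.40471694 -19.75487091  80.        ] [679.98644223 -19.54126215  80.        ]
[676.71361345 -19.44089888  84.        ] [678.97908832 -19.42996481  84.        ]
(array([677.25740612, -19.07821503,  90.72503788]), np.float64(0.3332440196707173)) [625.39753378  14.87066635 144.18388671]
[655.03676275  34.06622537  70.        ]
[628.56706505 -50.29781992  70.        ]
[717.68248149  14.41736191  70.        ]
[692.08035819 -68.64660717  70.        ]
```

Call:
jog_arm([
  [[0.33,-0.22,0],[0,0,0]],
  [[0.65,-0.43,0],[0,0,0]],
  [[0.65,-0.43,-0.2],[0,0,0]],
  [[0.65,-0.43,-0.48],[0,0,0]],
  [[0.65,-0.43,-0.48],[0,0,0]],
  [[0.65,-0.43,-0.48],[0,0,0]],
])

```text
time_s: 6.95
tool_pos: [676.4, -18.0, 105.6]
orientation: [0.991, -0.134, -0.002, 0.0]
wrist_force: [-0.4, -0.1, -0.4]
finger_gap: -0.4
finger_force: 0.0
```

Call:
jog_arm([
  [[0,0,-0.06],[0,0,0]],
  [[0,0,-0.12],[0,0,0]],
  [[0,0,-0.18],[0,0,0]],
  [[0,0,-0.18],[0,0,0]],
])

```text
time_s: 7.28
tool_pos: [677.8, -18.6, 92.4]
orientation: [0.991, -0.134, -0.0, -0.0]
wrist_force: [0.2, 0.9, 0.3]
finger_gap: -0.0
finger_force: 0.0
```

Call:
jog_arm([
  [[0,0,-0.025],[0,0,0]],
  [[0,0,-0.05],[0,0,0]],
  [[0,0,-0.075],[0,0,0]],
  [[0,0,-0.075],[0,0,0]],
])

```text
time_s: 7.62
tool_pos: [678.2, -18.9, 87.0]
orientation: [0.991, -0.135, 0.0, -0.0]
wrist_force: [-1.3, 1.4, 5.1]
finger_gap: -0.3
finger_force: 2.2
```

Call:
jog_arm([
  [[0,0,-0.02],[0,0,0]],
  [[0,0,-0.04],[0,0,0]],
  [[0,0,-0.04],[0,0,0]],
])

```text
time_s: 7.87
tool_pos: [678.4, -18.9, 86.0]
orientation: [0.991, -0.135, 0.0, -0.001]
wrist_force: [-7.4, 1.8, 18.4]
finger_gap: -0.0
finger_force: 9.2
```

5 N at 87 mm, then a hard stop (18 N) at 86 mm after about 6 mm of travel, so the button is fully down. I'll hold briefly, then release and rise.

Call:
jog_arm([
  [[0,0,0],[0,0,0]],
  [[0,0,0],[0,0,0]],
  [[0,0,0.1],[0,0,0]],
  [[0,0,0.25],[0,0,0]],
  [[0,0,0.6],[0,0,0]],
  [[0,0,1],[0,0,0]],
  [[0,0,1],[0,0,0]],
])

```text
time_s: 8.45
tool_pos: [681.2, -20.6, 170.2]
orientation: [0.991, -0.135, 0.004, -0.0]
wrist_force: [1.4, -0.5, 0.5]
finger_gap: 0.3
finger_force: 0.0
```

```bash
python3 look.py 6
```

```text
wrist (array([515.55044955, 364.03296703]), array([ 489,  349,   58,   32, 1001], dtype=int32)) [ 560.85569908 -128.28402159] -73.63687466860578 168.0925276653271
[679.03914065 -19.52542226 165.4287612 ]
```

View pics/wrist6.png

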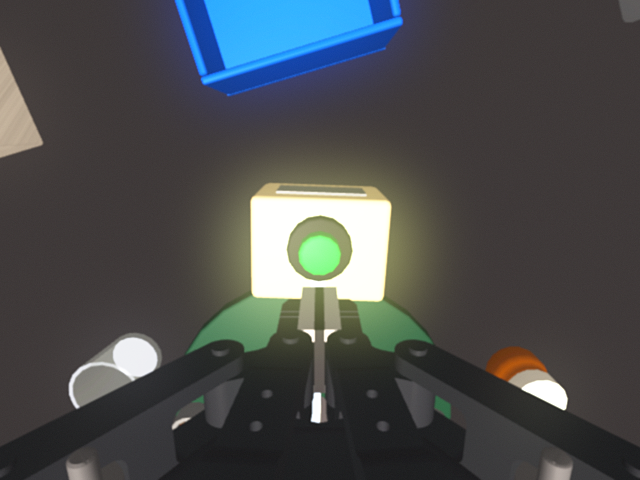

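The button is up again at (320,255), and beaker and jar are undisturbed. The last view of the carousel (before the press) showed it aligned, and nothing has touched it since.

```bash
python3 -c "
from workcell import finish_job
print(finish_job())"
```

```text
the job is handed in; nothing more can be done
None
```

The job is handed in, with no verdict returned: the orange-capped vial stood in line with the white mark before the press (about 1 mm off by my measurement), and the button was pressed to its stop and has come up again.

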